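# Show the brass nose of a collimator to the inspection camera

## Robot

A 6-joint arm with a two-finger parallel gripper is mounted at the origin on the work surface. World frame = base frame: x ahead of the robot, y to its left, z up, the work surface at z = 0. Lengths are in m, angles in rad, forces in N, time in s.
With the tool pointing down it reaches from about 0.225 to 0.875 m from the base axis. Payload 3.4 kg.
Tool frame: the origin (TCP) lies at the very end of the fingers, on their centre line; the grasp point (between the pads) lies 19 mm behind it; z points along the fingers, y is the direction in which the jaws open and shut (so a half turn about z gives the same grasp; the last joint's range is limited). The gripper opens to 85 mm and grips with 20 to 120 N. Pads are 22 mm wide; open, the fingers measure 114 mm over their backs; the gripper's body (76 mm by 85 mm) begins 54 mm behind the grasp point. The pads swing forward as they close: fully open they stand 13 mm farther back than shut.
Start: joints at [0.994, 0.276, 1.505, -0, 1.361, -0.121], TCP at [0.253, 0.516, 0.231] pointing down, gripper open.
Joint ranges: [-2.89, 2.89], [-0.75, 2.08], [0.22, 2.7], [-1.18, 4.32], [0.11, 2.71], [-2.7, 2.7]. Speed limits (rad/s): [2.57, 2.57, 3.14, 3.14, 3.14, 3.14].

## Interface

Orientations are given as a unit quaternion [w, x, y, z].
In Python, from rig import telemetry, cams, sign_off, spotter gives the robot as it stands.
- The arm moves only by the tool servo_tool, never from a script. Its argument "steps" is a list of rows, each a list of 6 numbers: the shift along the tool's x, y, z in mm, then the turn, a rotation vector about the tool's x, y, z in degrees. In form: [[x, y, z, ax, ay, az], ...]. A call has 1 to 8 rows; each row is the pose to reach, as a shift and turn from the pose commanded when the call began, along the tool's axes at that moment; what a row does not reach only later rows make up. A row lasts 1/10 s, in which the tool goes at most 50 mm and 8.59 degrees, less where a joint would pass 70% of its speed; a pose out of reach is approached as far as the arm can. A call with a gripper value outside its range is refused whole. "hand" is the closure in counts, from 0 (fully open) to 255 (shut), set as the call begins (left out, the last holds). The fingers move at their own pace and stop on an object; "grip_force" is the grip in N (left out, the last holds). Time passes only in rows, so rows that repeat a pose let the fingers close. It gives the time, the measured TCP pose, the force and the opening at its end, in the units of the state.
- telemetry.get_state(): the state, without advancing time (a new reading comes with each control period).
- cams.get_image(name): name is "side" or "top"; returns (picture, depth): 480x640x3 uint8, red, green, blue; 480x640 float32, m along the optical axis (not along the pixel's ray), 0 where there is no reading.
- cams.camera_model(name): a dict with "camera_matrix" (3x3 intrinsics, pixels), "origin" and "rotation" of the camera in the world. Camera axes: x right, y up, looking along -z (the intrinsics and any distortion apply to the point x, -y, -z); pixel columns grow to the right and rows downward; lengths in m; the calibration is good to about 2 mm. A picture is of the moment at which its call begins. camera_model takes no time and is no camera call.
- sign_off(): hands the job in, once; it reports no verdict.
Trained networks look in the newest picture that a camera, given by its name, has taken for a name from the list of things; names that differ only in an ending like _2 or _b are one class to them, and where a whole thing is asked for, a point or a joint stands for the part that bears it (a point fixed in the world has none). Each returns a list of dicts, best first, with "conf" (0 to 1); they miss things now and then, are a little off and sometimes report something else, mostly with a low value. They report only what shows in the picture. A call takes as long as a camera call. They do not tell look-alikes from the thing itself.
- spotter.outline_of(query, camera): "region" (480x640 bool, what is visible of it) and "rect" ([left, top, width, height] in pixels, round what is visible of it).
The state is a dict: "clock": time; "qpos": joint angles; "qd": joint speeds; "effort": joint torques, N m; "position": TCP position; "ee_rot": TCP orientation; "contact_force": force on the tool from outside, world axes, zero at the start; "moment": the same for the moment, N m; "width": finger opening in m.
Only numpy, scipy, OpenCV 4.12 (cv2) and the standard library are available. Lean on these libraries where they do the work, as an engineer would, in place of code of your own. Each camera call takes 0.05 s, during which the arm holds its last target.

## Task

Pick the brass-nosed collimator out of the light grey parts tray and hold it up in the air for the inspection camera: level, its brass nose pointing straight into the lens, the end face of the nose at the camera's focus point, which is 110 mm in front of the lens, on the lens axis. Finish while still holding it there, steady, with only the gripper carrying it. Leave the other parts, the bottle and the screwdriver where they lie, and do not touch the camera or its stand.

Things in the scene. Friction and masses are not known exactly. Their poses are not given: they have to be found in the camera images.
- target_center (a point): the brass-nosed collimator, loose, about 0.11 kg: a blue square bar 24 x 24 x 60 mm with a round brass nose, 14 mm diameter, 20 mm long; 80 mm overall. This point is half-way along the 80 mm and half-way up (12 mm above its underside). x runs along the part, out through the nose: nose end face at x = +40 mm, blue bar from x = -40 to +20 mm. z is up. It lies flat in the tray, at any slant
- nose_face (a point): the centre of the flat end face of the brass nose, 40 mm ahead (+x) of target_center; same axes
- focus (a point): the camera's focus point, a point in empty air on the lens axis, 110 mm in front of the lens's front face, 180 to 260 mm above the table (the lens's height). A white disc with a black cross, 64 mm across, 10 mm thick, lies on the table exactly below it. x is level and points from the focus point straight into the lens; z is up
- lens (a point): centre of the front face of the lens of the inspection camera: a black barrel 42 mm in diameter and 36 mm long with a blue ring, on a grey camera body 56 mm wide and high, clamped at a varying height on a steel column 24 mm thick and 340 mm high. x points from the lens into the camera, z up
- stand: the fixed camera stand: dark foot plate, column, and a 30 mm wide silver rail that runs on the table under the lens to the white crossed disc. Origin on the table under the camera body, 200 mm from the cross; the camera looks along -x
- camera: the camera head on the stand; it stays clamped. Origin on the lens axis, 90 mm behind the lens's front face and 200 mm from the focus; it looks along -x
- tray: fixed light grey open tray, 260 (x) x 300 (y) x 35 mm high, walls and floor 5 mm thick; origin at the centre of its underside on the table, so parts lie on its floor 5 mm above the table
- black_nosed_center (a point): another collimator of the same size and blue body, with a black nose: not wanted. Point and axes as for target_center
- red_nosed_center (a point): another collimator of the same size and blue body, with a red nose: not wanted. Point and axes as for target_center
- adapter: loose steel ring 32 mm in diameter, 10 mm high, in the tray; origin at the centre of its underside
- thumb_nut: loose black thumb nut 26 mm in diameter, 18 mm high, in the tray; origin at the centre of its underside
- spacer: loose aluminium spacer 22 x 16 x 12 mm in the tray; origin at the centre of its underside
- cleaner: loose bottle of lens cleaner standing beyond the tray, 60 mm in diameter, 150 mm high; origin at the centre of its underside
- screwdriver: loose screwdriver lying on the table beyond the work; origin under its middle, handle to -x
Not all that is in view belongs to the job. What is shaped like the part that bears target_center but green or turquoise is not meant.

How it is judged:
On the way:
1. the brass-nosed collimator is lifted clear of the tray in the fingers (height (world z) of target_center above 0.08 m and contact force between the fingers and target above 1 N), for 0.1 s.
At the end, for the whole second after the job is handed in: The brass-nosed collimator is held in the fingers, still, touching neither tray nor camera stand; its nose's end face is within 15 mm of the focus point, its axis within 0.17 rad (10 degrees) of the lens axis with the nose towards the lens; every other part is within 30 mm of where it was (distance between nose_face and focus below 0.015 m and angle between the x axis of target_center and the x axis of focus, either way round below 0.17 rad and x of target_center in the frame of focus below -0.015 m and contact force between the fingers and target above 1 N and contact force between target and stand below 0.1 N and contact force between target and tray below 0.1 N and linear speed of target below 0.03 m/s and angular speed of target below 0.2 rad/s and distance of each of black_nosed_center, red_nosed_center, adapter, thumb_nut, spacer, cleaner, screwdriver from where it was at the start of the episode below 0.03 m); the arm keeps its last pose, push and grip.
It fails at once if another part in the tray, the bottle or the screwdriver is moved more than 30 mm (distance of any of black_nosed_center, red_nosed_center, adapter, thumb_nut, spacer, cleaner, screwdriver from where it was at the start of the episode above 0.03 m).
It fails at once if the camera or its stand is touched (contact force between anything else and stand above 1 N).
It also fails if it takes over 32 s, if anything falls off the work surface, if the arm or the gripper's body presses on something with over 40 N, if the wrist force passes 120 N, or if a joint passes its speed limit or range.

## Working session

There is one attempt and no reset: what is moved stays moved. The work goes in short steps, Python scripts to look and compute and a tool call to move; the robot and the scene stay as the last step left them, time stands still between calls to the robot, and variables do not carry over. Pictures are saved under pics/ and viewed, and the job is handed in when it is done.

Besides the shell and the picture viewer there is one more tool, called after ">>>" as name(argument=value, ...) on one line, values as JSON. servo_tool: Moves the arm, as the interface text tells. Its arguments: {"type":"object","properties":{"steps":{"type":"array","items":{"type":"array","items":{"type":"number"}}},"hand":{"type":"number"},"grip_force":{"type":"number"}},"required":["steps"]}

```bash
mkdir -p pics; ls
python3 - <<'E'
from rig import telemetry, cams
import cv2,numpy as np
s=telemetry.get_state();print({k:np.round(v,4) for k,v in s.items()})
for n in("side","top"):
    p,d=cams.get_image(n);cv2.imwrite(f"pics/{n}0.png",p[:,:,::-1]);np.save(f"{n}0.npy",d);np.save(f"{n}0p.npy",p)
    m=cams.camera_model(n);print(n,{k:np.round(v,4) for k,v in m.items()})
E
```

```text
pics
{'clock': np.float64(0.0), 'qpos': array([ 0.9939,  0.2766,  1.5062,  0.    ,  1.3607, -0.121 ]), 'qd': array([ 0.0002,  0.001 ,  0.    ,  0.0003, -0.0015, -0.0014]), 'effort': array([-5.00000e-04, -4.16774e+01, -2.45809e+01, -5.00000e-04,
        1.10000e-02,  0.00000e+00]), 'position': array([0.2528, 0.5158, 0.2304]), 'ee_rot': array([-3.000e-04,  2.260e-01,  9.741e-01, -9.000e-04]), 'contact_force': array([ 0.7527, -0.3071,  0.3495]), 'moment': array([ 0.0404,  0.0252, -0.0105]), 'width': np.float64(0.0853)}
side {'camera_matrix': array([[461.0188,   0.    , 324.3019],
       [  0.    , 461.0188, 240.3959],
       [  0.    ,   0.    ,   1.    ]]), 'origin': array([0.4052, 0.7731, 0.6471]), 'rotation': array([-0.0791, -0.0452,  0.4785,  0.8733])}
top {'camera_matrix': array([[462.7352,   0.    , 319.2693],
       [  0.    , 462.7352, 232.7901],
       [  0.    ,   0.    ,   1.    ]]), 'origin': array([0.38  , 0.0038, 1.1054]), 'rotation': array([-0.6965, -0.0663,  0.0608,  0.7119])}
```

View pics/top0.png

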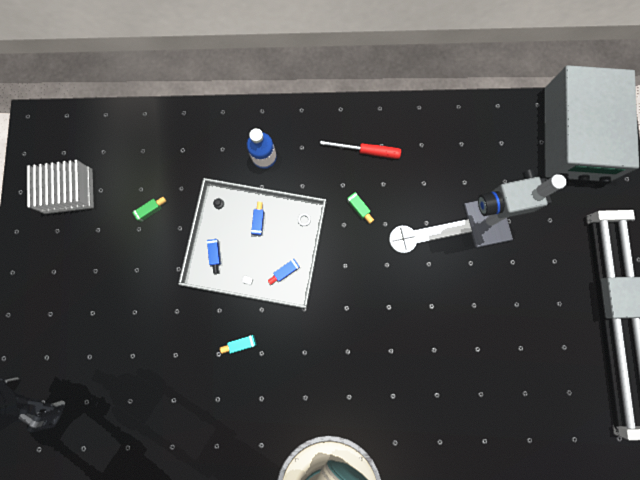

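View pics/side0.png

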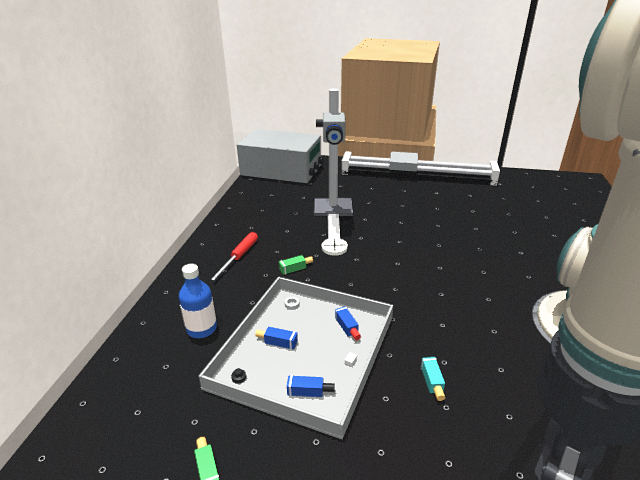

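The top view shows the brass-nosed part at (258,218), with its nose towards the image top. The cross disc is at (403,239) and the lens at about (490,203). The green and turquoise pieces are decoys. Next I'll measure.

```bash
cat > h.py <<'E'
from rig import telemetry, cams, spotter, sign_off
import cv2,numpy as np
from scipy.spatial.transform import Rotation as R
def RQ(q): return R.from_quat(q,scalar_first=True)
def world(n,uv,d):
    m=cams.camera_model(n);K=m["camera_matrix"];uv=np.atleast_2d(uv).astype(float);d=np.asarray(d)
    c=np.stack([(uv[:,0]-K[0,2])/K[0,0]*d,-(uv[:,1]-K[1,2])/K[1,1]*d,-d*np.ones(len(uv))],1)
    return RQ(m["rotation"]).apply(c)+m["origin"]
def ray_z(n,uv,z):
    o=cams.camera_model(n)["origin"];p=world(n,uv,np.ones(len(np.atleast_2d(uv))));v=p-o
    return o+v*((z-o[2])/v[:,2])[:,None]
def proj(n,P):
    m=cams.camera_model(n);K=m["camera_matrix"];c=RQ(m["rotation"]).inv().apply(np.atleast_2d(P)-m["origin"])
    return np.stack([K[0,0]*c[:,0]/-c[:,2]+K[0,2],-K[1,1]*c[:,1]/-c[:,2]+K[1,2]],1)
def cloud(n,mask,d):
    v,u=np.nonzero(mask&(d>0));return world(n,np.stack([u,v],1),d[v,u])
E
python3 - <<'E'
from h import *
top=np.load("top0.npy");side=np.load("side0.npy");D=dict(top=top,side=side)
for n in("top","side"):
  for q in("target_center","lens","camera","stand","tray","black_nosed_center","cleaner","adapter"):
    for o in spotter.outline_of(q,n)[:3]:
        c=cloud(n,o["region"],D[n]); np.save(f"m_{n}_{q}.npy",o["region"]) if o is not None else 0
        print(n,q,round(o["conf"],2),np.round(o["rect"]),len(c),np.round(np.median(c,0),4) if len(c) else"",np.round(c.min(0),3),np.round(c.max(0),3))
print(telemetry.get_state()["clock"])
E
```

```text
top target_center 0.81 [135. 195.  31.  27.] 399 [0.6466 0.4201 0.0225] [ 0.62   0.383 -0.002] [0.679 0.455 0.031]
top target_center 0.72 [348. 193.  25.  30.] 373 [ 0.6402 -0.0886  0.0226] [ 0.602 -0.119 -0.004] [ 0.682 -0.059  0.031]
top target_center 0.68 [224. 335.  34.  16.] 333 [0.3231 0.1982 0.0239] [ 0.306  0.162 -0.003] [0.343 0.241 0.03 ]
top lens 0.61 [477. 169.  73.  49.] 2162 [ 0.588  -0.3544  0.2801] [ 0.56  -0.555 -0.004] [ 0.73  -0.294  0.31 ]
top camera 0.69 [481. 167.  72.  50.] 2161 [ 0.5879 -0.3548  0.28  ] [ 0.56  -0.561 -0.004] [ 0.73  -0.295  0.302]
top stand 0.69 [392. 168. 173.  85.] 5022 [ 0.5835 -0.3565  0.0514] [ 0.53  -0.568 -0.004] [ 0.714 -0.159  0.346]
top tray 0.49 [246. 131.  31.  39.] 814 [0.7621 0.1378 0.0995] [ 0.746  0.113 -0.001] [0.802 0.177 0.155]
top tray 0.39 [392. 168. 174.  82.] 4888 [ 0.5832 -0.357   0.0694] [ 0.53  -0.559 -0.003] [ 0.707 -0.159  0.346]
top black_nosed_center 0.75 [207. 239.  14.  37.] 374 [0.5305 0.2586 0.0282] [0.489 0.247 0.002] [0.568 0.278 0.036]
top black_nosed_center 0.31 [301. 214.   6.  12.] 63 [0.6125 0.0486 0.0
[... 699 characters left out ...]
6 -0.292  0.286]
side camera 0.55 [312. 112.  34.  35.] 775 [ 0.5879 -0.3313  0.2675] [ 0.558 -2.111 -0.439] [ 1.    -0.292  0.286]
side stand 0.57 [311.  87.  45. 168.] 2848 [ 0.5891 -0.3651  0.0388] [ 0.528 -2.111 -0.441] [ 1.    -0.154  0.341]
side tray 0.96 [199. 276. 196. 161.] 16908 [0.558  0.1899 0.0065] [ 0.399 -0.05  -0.002] [0.73  0.339 0.039]
side tray 0.3 [316. 114.  28.  30.] 730 [ 0.5863 -0.3296  0.2687] [ 0.558 -2.087 -0.439] [ 0.949 -0.292  0.286]
side black_nosed_center 0.72 [291. 376.  45.  20.] 808 [0.5302 0.2679 0.0277] [0.485 0.239 0.005] [0.565 0.278 0.033]
side cleaner 0.64 [179. 264.  40.  75.] 1946 [0.7638 0.1617 0.0792] [ 0.743 -0.062 -0.002] [0.904 0.176 0.153]
0.9
```

```bash
python3 - <<'E'
import cv2,numpy as np
p=np.load("top0p.npy")[:,:,::-1];q=np.load("side0p.npy")[:,:,::-1]
a=cv2.resize(p[180:310,170:330],None,fx=5,fy=5,interpolation=cv2.INTER_CUBIC)[:600];cv2.imwrite("pics/c1.png",a)
a=cv2.resize(p[150:270,380:580],None,fx=4,fy=4,interpolation=cv2.INTER_CUBIC);cv2.imwrite("pics/c2.png",a)
a=cv2.resize(q[80:265,290:390],None,fx=3,fy=3,interpolation=cv2.INTER_CUBIC);cv2.imwrite("pics/c3.png",a)
E
python3 - <<'E'
from h import *
for n in("top","side"):
    d=np.load(f"{n}0.npy");p=np.load(f"{n}0p.npy");hsv=cv2.cvtColor(p,cv2.COLOR_RGB2HSV)
    v,u=np.mgrid[0:480,0:640];W=world(n,np.stack([u.ravel(),v.ravel()],1),d.ravel()).reshape(480,640,3)
    W[d<=0]=np.nan
    near=np.hypot(W[...,0]-.61,W[...,1]-.165)<.06
    H,S,V=[hsv[...,i].astype(int) for i in range(3)]
    blue=near&(H>100)&(H<130)&(S>100)&(W[...,2]>.02)
    brass=near&(H>10)&(H<35)&(S>90)
    b=W[blue];y=W[brass]
    topf=b[b[:,2]>np.nanmax(b[:,2])-.006]
    print(n,"blue",len(b),b.mean(0).round(4),"top",len(topf),topf.mean(0).round(4),"brass",len(y),y.mean(0).round(4),y.min(0).round(4),y.max(0).round(4))
    r=cv2.minAreaRect((topf[:,:2]*1000).astype(np.float32));print(" rect",r,cv2.boxPoints(r).round(1).tolist())
    dv=y[:,:2].mean(0)-topf[:,:2].mean(0);print(" yaw centroid",np.degrees(np.arctan2(dv[1],dv[0])))
    # disc
    q=W; near=np.hypot(q[...,0]-.56,q[...,1]+.19)<.1
    m=near&(q[...,2]>.006)&(q[...,2]<.016)&(V>110)
    print(" disc+rail",m.sum(),q[m].mean(0).round(4),q[m].min(0).round(4),q[m].max(0).round(4))
    # stand parts by height
    near=(np.abs(q[...,0]-.6)<.1)&(q[...,1]<-.2)&(q[...,1]>-.55)
    for lo,hi in((.006,.016),(.2,.24),(.24,.27),(.27,.29),(.29,.36)):
        m=near&(q[...,2]>lo)&(q[...,2]<hi)
        if m.sum(): print(" ",lo,hi,m.sum(),np.median(q[m],0).round(4),q[m].min(0).round(4),q[m].max(0).round(4))
E
```

```text
top blue 218 [0.6096 0.1571 0.0293] top 153 [0.6099 0.1572 0.0303] brass 27 [0.6478 0.1539 0.0236] [0.6407 0.1482 0.0174] [0.6573 0.1594 0.0284]
 rect ((607.3745727539062, 157.49209594726562), (23.60784339904785, 58.57884216308594), 84.61970520019531) [[577.0999755859375, 148.5], [635.4000244140625, 143.0], [637.5999755859375, 166.5], [579.2999877929688, 172.0]]
 yaw centroid -4.865616076260078
 disc+rail 862 [ 0.5658 -0.2114  0.0099] [ 0.4982 -0.2893  0.006 ] [ 0.6191 -0.1053  0.0159]
  0.006 0.016 1878 [ 0.5781 -0.3606  0.0107] [ 0.5008 -0.5473  0.006 ] [ 0.6943 -0.2002  0.016 ]
  0.2 0.24 50 [ 0.5684 -0.3404  0.2365] [ 0.5607 -0.4052  0.2302] [ 0.6121 -0.2967  0.2399]
  0.24 0.27 468 [ 0.576  -0.3272  0.2621] [ 0.5603 -0.4184  0.24  ] [ 0.6468 -0.2941  0.2699]
  0.27 0.29 1579 [ 0.5887 -0.3571  0.2819] [ 0.5603 -0.4204  0.27  ] [ 0.6264 -0.2963  0.2899]
  0.29 0.36 359 [ 0.5974 -0.3957  0.3336] [ 0.5879 -0.4136  0.2902] [ 0.6125 -0.3886  0.3457]
side blue 366 [0.6062 0.1611 0.0282] top 288 [0.6067 0.1592 0.0296] brass 35 [0.6469 0.1592 0.02  ] [0.639  0.1566 0.0125] [0.6542 0.1626
[... 163 characters left out ...]
000244140625, 143.60000610351562], [635.9000244140625, 171.3000030517578], [576.2000122070312, 173.5]]
 yaw centroid 0.008757274319858985
 disc+rail 458 [ 0.5637 -0.2059  0.0103] [ 0.5276 -0.2886  0.0062] [ 0.6113 -0.1048  0.0155]
  0.006 0.016 909 [ 0.5802 -0.3611  0.0117] [ 0.5313 -0.4487  0.0061] [ 0.6661 -0.2001  0.016 ]
  0.2 0.24 38 [ 0.5838 -0.3272  0.2362] [ 0.5604 -0.3381  0.2305] [ 0.6135 -0.2974  0.2393]
  0.24 0.27 335 [ 0.5853 -0.3022  0.2578] [ 0.5585 -0.3952  0.2401] [ 0.6436 -0.2921  0.27  ]
  0.27 0.29 385 [ 0.5883 -0.338   0.2824] [ 0.5589 -0.4081  0.2701] [ 0.6259 -0.294   0.2895]
  0.29 0.36 215 [ 0.5971 -0.3938  0.318 ] [ 0.5867 -0.4093  0.2904] [ 0.6107 -0.3853  0.3422]
```

View pics/c1.png

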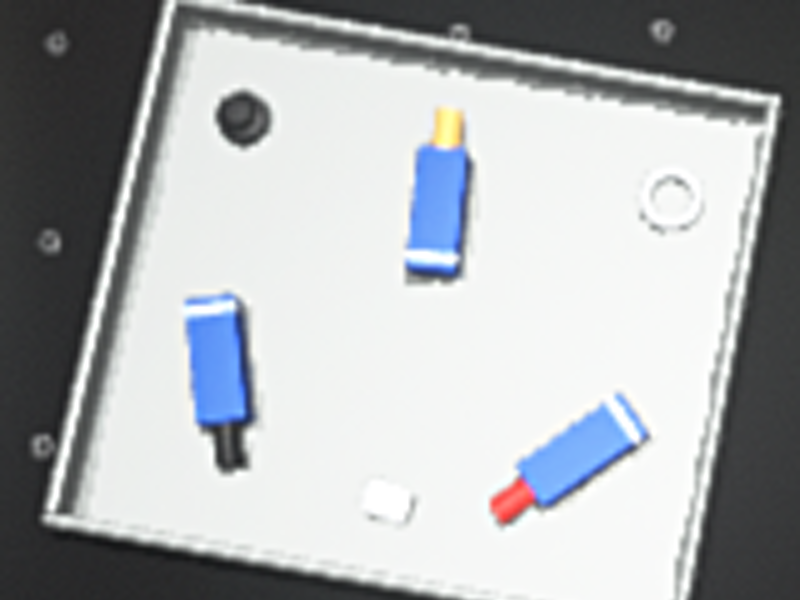

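View pics/c2.png

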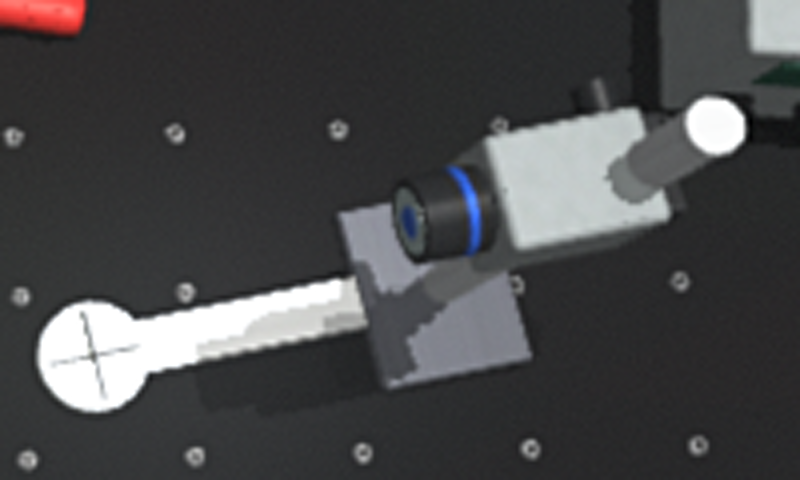

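View pics/c3.png

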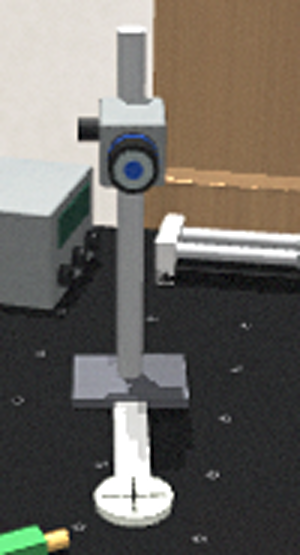

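The crop confirms the brass nose pointing to the image top, the lens front face centre at top pixel (482,205.5) and side pixel (334.3,136.7), and the cross at top (403.2,238.3) and side (334.3,245). Now to fit the focus frame.

Run:
```python
from h import *
cr=[ray_z("top",(403.2,238.3),.01)[0],ray_z("side",(334.3,245),.01)[0]];print("cross",np.round(cr,4))
# lens triangulation
def ray(n,uv):
    o=cams.camera_model(n)["origin"];v=world(n,uv,1.0)[0]-o;return o,v/np.linalg.norm(v)
o1,v1=ray("top",(482,205.5));o2,v2=ray("side",(334.3,136.7))
t=np.linalg.lstsq(np.stack([v1,-v2],1),o2-o1,rcond=None)[0];a,b=o1+t[0]*v1,o2+t[1]*v2
print("lens tri",a.round(4),b.round(4))
c=np.mean(cr,0)
for n in("top","side"):
    d=np.load(f"{n}0.npy");p=np.load(f"{n}0p.npy")
    v,u=np.mgrid[0:480,0:640];W=world(n,np.stack([u.ravel(),v.ravel()],1),d.ravel());W=W[d.ravel()>0]
    rail=W[(W[:,2]>.004)&(W[:,2]<.009)&(abs(W[:,0]-.57)<.06)&(W[:,1]<-.23)&(W[:,1]>-.29)]
    print(n,"rail",len(rail))
    disc=W[(W[:,2]>.007)&(W[:,2]<.014)&(np.hypot(W[:,0]-c[0],W[:,1]-c[1])<.034)];print(" disc",disc.mean(0).round(4),(disc.min(0)+disc.max(0)).round(4)/2)
    body=W[(W[:,2]>.2)&(W[:,2]<.31)&(abs(W[:,0]-.59)<.07)&(W[:,1]<-.25)&(W[:,1]>-.45)]
    top=body[body[:,2]>.275]
    zt=np.median(top[:,2]);tp=top[abs(top[:,2]-zt)<.003];r=cv2.minAreaRect((tp[:,:2]*1000).astype(np.float32))
    print(" body top",zt.round(4),len(tp),tp.mean(0).round(4),r,cv2.boxPoints(r).round(1).tolist())
    for k in(tp[:,:2].mean(0),np.array(r[0])/1e3):
        e=k-c[:2];print("   dir from cross",np.degrees(np.arctan2(e[1],e[0])).round(2),np.linalg.norm(e).round(4))
for k in(a,b):
    e=(k-c)[:2];print(np.degrees(np.arctan2(e[1],e[0])),np.linalg.norm(e))
p=np.load("top0p.npy");g=p.min(2)>170
# rail direction by top image: white pixels between disc and foot
m=np.zeros((480,640),bool);m[225:245,418:466]=1
for col in range(420,466,6):
    rr=np.nonzero(g[:,col]&m[:,col])[0];print(col,rr.min() if len(rr) else None,rr.max() if len(rr) else None,end='; ')
```

```text
cross [[ 0.5614 -0.1906  0.01  ]
 [ 0.5595 -0.1915  0.01  ]]
lens tri [ 0.58   -0.2985  0.255 ] [ 0.5794 -0.2985  0.2548]
top rail 242
 disc [ 0.5612 -0.1903  0.0104] [ 0.5613  -0.19125  0.0105 ]
 body top 0.2825 1081 [ 0.5927 -0.3649  0.2826] ((593.67724609375, -366.71234130859375), (55.98790740966797, 74.33393859863281), 10.214018821716309) [[559.5, -335.1000061035156], [572.7000122070312, -408.29998779296875], [627.7999877929688, -398.29998779296875], [614.5999755859375, -325.20001220703125]]
   dir from cross -79.5 0.1768
   dir from cross -79.29 0.1788
side rail 75
 disc [ 0.559  -0.1885  0.0108] [ 0.5593  -0.19035  0.01055]
 body top 0.2836 219 [ 0.5916 -0.3617  0.2834] ((592.2340087890625, -366.2936706542969), (54.65990447998047, 76.68882751464844), 10.652230262756348) [[558.2999877929688, -333.70001220703125], [572.5, -409.0], [626.2000122070312, -398.8999938964844], [612.0, -323.6000061035156]]
   dir from cross -79.64 0.1735
   dir from cross -79.72 0.1781
-79.69318098412164 0.10915597379775299
-80.01480466990427 0.10910102164576352
420 229 241; 426 228 240; 432 227 238; 438 225 237; 444 225 236; 450 225 234; 456 225 233; 462 225 229;
```

```bash
cat >> h.py <<'E'
def goal(P,yaw_y,up=None):
    """shift mm / turn deg in present tool axes to have TCP at P, pointing down, tool y at yaw_y deg"""
    s=telemetry.get_state();Rt=RQ(s["ee_rot"])
    y=np.array([np.cos(np.radians(yaw_y)),np.sin(np.radians(yaw_y)),0]);z=np.array([0,0,-1.]);x=np.cross(y,z)
    G=R.from_matrix(np.stack([x,y,z],1))
    return np.round(Rt.inv().apply(np.array(P)-s["position"])*1e3,1),np.round(np.degrees((Rt.inv()*G).as_rotvec()),2)
E
python3 - <<'E'
from h import *
print(goal((.608,.158,.15),85.5))
p=np.load("top0p.npy")
print(ray_z("top",[(219,203),(305,220),(285,272)],.02).round(3))
E
```

```text
(array([-476.4, -165.5,   81.4]), array([ 1.000e-02,  0.000e+00, -2.161e+01]))
[[0.656 0.251 0.02 ]
 [0.61  0.044 0.02 ]
 [0.486 0.093 0.02 ]]
```

>>> servo_tool(steps=[[-45,-16,8,0,0,-2],[-90,-31,15,0,0,-4],[-135,-47,23,0,0,-6],[-180,-62,30,0,0,-8],[-225,-78,38,0,0,-10],[-270,-94,46,0,0,-12],[-315,-109,53,0,0,-14],[-360,-125,61,0,0,-16.5]], hand=60, grip_force=60)

```text
clock: 1.7
position: [0.5228, 0.2442, 0.1703]
ee_rot: [0.0, 0.083, 0.997, 0.0]
contact_force: [0.9, -0.2, 0.3]
width: 0.0654
```

Run:
```python
from h import *
s=telemetry.get_state();print(s["clock"],s["width"],s["position"])
print(goal((.608,.158,.12),85.5))
```

```text
1.7 0.06542032932697674 [0.52275592 0.24418958 0.1703179 ]
(array([-98.3, -70.9,  50.3]), array([ 0.04,  0.04, -5.03]))
```

>>> servo_tool(steps=[[-30,-22,12,0,0,-1.5],[-60,-43,25,0,0,-3],[-85,-60,40,0,0,-4.5],[-98,-71,50,0,0,-5],[-98,-71,50,0,0,-5],[-98,-71,50,0,0,-5]])

```text
clock: 2.3
position: [0.6058, 0.1593, 0.1201]
ee_rot: [-0.001, 0.041, 0.999, 0.0]
contact_force: [-0.6, -0.2, 0.3]
width: 0.0655
```

Run:
```python
from h import *
s=telemetry.get_state();print(s["clock"],s["width"],s["position"],s["contact_force"])
print(goal((.608,.158,.008),85.5))
for n in("side","top"):
    p,d=cams.get_image(n);c=proj(n,(.608,.158,.03))[0].astype(int);print(c)
    q=p[max(0,c[1]-75):c[1]+75,max(0,c[0]-100):c[0]+100]
    cv2.imwrite(f"pics/{n}1.png",cv2.resize(q[:,:,::-1],None,fx=4,fy=4,interpolation=cv2.INTER_CUBIC))
```

```text
2.3 0.0654701487612635 [0.60577503 0.15933871 0.12011642] [-0.58827021 -0.17503628  0.32664166]
(array([ -2.5,  -1.2, 112.1]), array([ 0.03, -0.07, -0.18]))
[278 332]
[256 220]
```

View pics/side1.png

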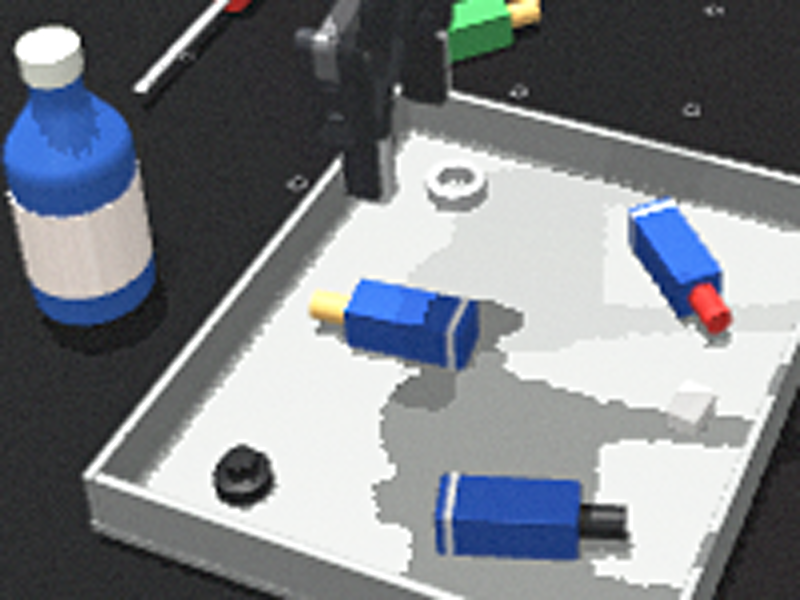

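View pics/top1.png

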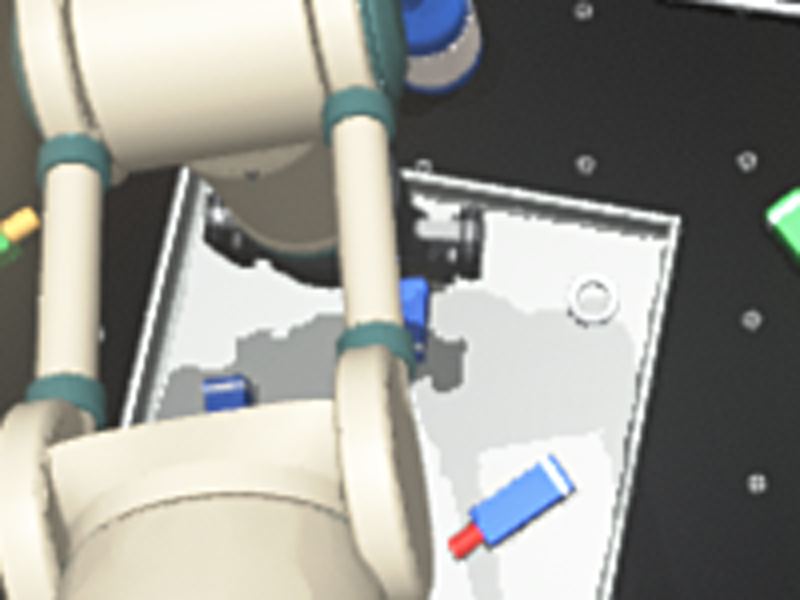

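The gripper sits over the part and the bottle stands clear on the table. The wrist hangs out towards the bottle in the top view, so I'll check the clearance from depth before descending.

Run:
```python
from h import *
for n in("side","top"):
    p,d=cams.get_image(n)
    v,u=np.mgrid[0:480,0:640];W=world(n,np.stack([u.ravel(),v.ravel()],1),d.ravel());W=W[d.ravel()>0]
    for lo,hi in((.12,.16),(.16,.2),(.2,.25),(.25,.3),(.3,.4),(.4,.6)):
        m=(W[:,2]>lo)&(W[:,2]<hi)&(W[:,0]>.45)&(W[:,0]<.9)&(abs(W[:,1]-.15)<.17)
        if m.sum()>5: print(n,lo,hi,m.sum(),np.percentile(W[m],1,axis=0).round(3),np.percentile(W[m],99,axis=0).round(3))
```

```text
side 0.12 0.16 603 [0.591 0.124 0.121] [0.785 0.207 0.159]
side 0.16 0.2 500 [0.585 0.097 0.161] [0.621 0.227 0.2  ]
side 0.2 0.25 901 [0.584 0.107 0.2  ] [0.622 0.229 0.249]
side 0.25 0.3 1382 [0.567 0.152 0.251] [0.638 0.198 0.299]
side 0.3 0.4 2811 [0.569 0.157 0.301] [0.634 0.2   0.399]
side 0.4 0.6 9087 [0.452 0.098 0.403] [0.635 0.227 0.584]
top 0.12 0.16 157 [0.593 0.115 0.121] [0.788 0.154 0.157]
top 0.16 0.2 151 [0.588 0.097 0.168] [0.611 0.225 0.2  ]
top 0.2 0.25 336 [0.588 0.092 0.201] [0.621 0.227 0.245]
top 0.25 0.3 192 [0.569 0.123 0.254] [0.621 0.186 0.298]
top 0.3 0.4 370 [0.57  0.125 0.312] [0.607 0.189 0.399]
top 0.4 0.6 8561 [0.451 0.082 0.414] [0.639 0.215 0.598]
```

The arm stays at x<0.64 and the bottle begins at 0.735, so the way down is clear.

>>> servo_tool(steps=[[-2.5,-1,30,0,0,0],[-2.5,-1,60,0,0,0],[-2.5,-1,85,0,0,0],[-2.5,-1,100,0,0,0],[-2.5,-1,108,0,0,0],[-2.5,-1,112,0,0,0],[-2.5,-1,112,0,0,0]])

```text
clock: 3.2
position: [0.6087, 0.1585, 0.0087]
ee_rot: [0.0, 0.04, 0.999, 0.0]
contact_force: [-0.1, 0.1, 0.0]
width: 0.0652
```

Run:
```python
from h import *
s=telemetry.get_state();print(s["clock"],s["width"],s["position"],s["contact_force"])
print(goal((.608,.158,.008),85.5))
p,d=cams.get_image("side");c=(278,332)
q=p[c[1]-75:c[1]+75,c[0]-100:c[0]+100]
cv2.imwrite(f"pics/side2.png",cv2.resize(q[:,:,::-1],None,fx=4,fy=4,interpolation=cv2.INTER_CUBIC))
```

```text
3.2 0.06521937494987302 [0.60868002 0.15848093 0.00868963] [-0.1451821   0.08616944  0.00775474]
(array([ 0.6, -0.5,  0.7]), array([ 0.01,  0.03, -0.09]))
```

View pics/side2.png

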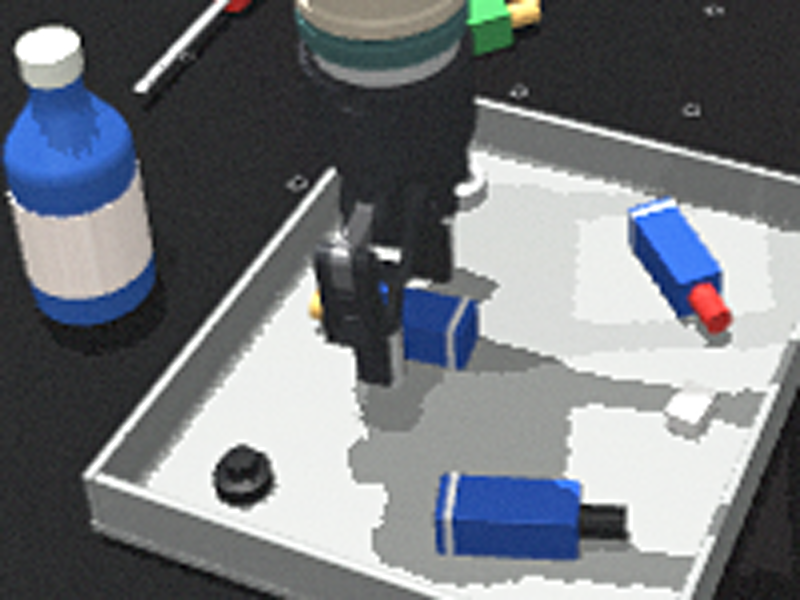

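The fingers straddle the middle of the blue bar, so I'll close.

>>> servo_tool(steps=[[0,0,0,0,0,0],[0,0,0,0,0,0],[0,0,0,0,0,0],[0,0,0,0,0,0],[0,0,0,0,0,0],[0,0,0,0,0,0]], hand=255, grip_force=60)

```text
clock: 3.85
position: [0.6092, 0.1581, 0.0092]
ee_rot: [0.001, 0.04, 0.999, 0.0]
contact_force: [-1.5, 0.0, 4.6]
width: 0.0227
```

>>> servo_tool(steps=[[0,0,-5,0,0,0],[0,0,-18,0,0,0],[0,0,-40,0,0,0],[0,0,-70,0,0,0],[0,0,-105,0,0,0],[0,0,-140,0,0,0],[0,0,-160,0,0,0],[0,0,-170,0,0,0]])

```text
clock: 4.65
position: [0.6094, 0.1582, 0.1815]
ee_rot: [0.002, 0.04, 0.999, 0.0]
contact_force: [-0.6, 0.3, -1.5]
width: 0.0228
```

Run:
```python
from h import *
s=telemetry.get_state();print(s["clock"],s["width"],s["position"],s["contact_force"])
p,d=cams.get_image("side")
cv2.imwrite(f"pics/side3.png",cv2.resize(p[120:420,100:500,::-1],None,fx=2,fy=2,interpolation=cv2.INTER_CUBIC))
```

```text
4.65 0.022816284712839183 [0.60944162 0.158211   0.18146138] [-0.63487806  0.31537039 -1.46776947]
```

View pics/side3.png

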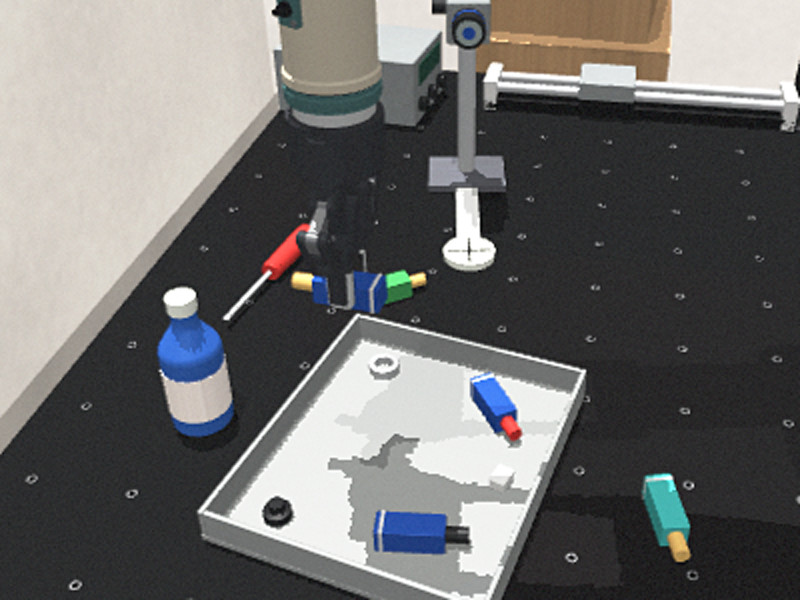

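The part is held level and clear. Next I'll move it towards the focus, turning it about 75°.

Run:
```python
from h import *
print(goal((.582,.010,.215),47)); print(goal((.552,-.1443,.2467),10.3))
```

```text
(array([  15.5, -149.9,  -33.4]), array([ 0.16,  0.25, 38.39]))
(array([  32.8, -306.1,  -65.4]), array([ 0.24,  0.19, 75.09]))
```

>>> servo_tool(steps=[[1,-8,-3,0,0,2],[3,-25,-6,0,0,6.5],[5,-45,-10,0,0,11.5],[7,-66,-15,0,0,17],[9,-87,-20,0,0,22.5],[11,-108,-25,0,0,28],[14,-129,-29,0,0,33.5],[16,-150,-33,0,0,38.5]])

```text
clock: 5.5
position: [0.5788, 0.0086, 0.2095]
ee_rot: [-0.002, 0.37, 0.929, -0.001]
contact_force: [0.3, -0.3, -2.0]
width: 0.0225
```

Run:
```python
from h import *
s=telemetry.get_state();print(s["clock"],s["width"],s["position"],s["qpos"])
print(goal((.552,-.1443,.2467),10.3))
```

```text
5.5 0.022533541799470157 [0.57878291 0.00855732 0.20946249] [-1.05214540e-01  2.96805149e-01  1.52985920e+00 -3.00008187e-04
  1.31928200e+00 -9.18096813e-01]
(array([ -85.5, -129.5,  -37.1]), array([-0.22, -0.13, 36.28]))
```

>>> servo_tool(steps=[[-14,-21,-6,0,0,6],[-28,-43,-13,0,0,12],[-42,-64,-20,0,0,18],[-55,-83,-26,0,0,24],[-66,-101,-30,0,0,29],[-76,-116,-34,0,0,33],[-83,-126,-37,0,0,35.5],[-86,-130,-38,0,0,36.5]])

```text
clock: 6.3
position: [0.5536, -0.145, 0.2483]
ee_rot: [-0.001, 0.641, 0.767, -0.0]
contact_force: [-0.6, 0.3, -1.6]
width: 0.0228
```

>>> servo_tool(steps=[[0,0,0,0,0,0],[0,0,0,0,0,0],[0,0,0,0,0,0]])

```text
clock: 6.6
position: [0.5544, -0.143, 0.249]
ee_rot: [-0.0, 0.64, 0.769, 0.0]
contact_force: [-0.4, 0.4, -0.9]
width: 0.0228
```

Run:
```python
from h import *
s=telemetry.get_state();print(s["clock"],s["width"],s["position"],s["ee_rot"])
print(goal((.552,-.1443,.2467),10.3))
for n in("side","top"):
    p,d=cams.get_image(n);np.save(f"{n}4.npy",d);np.save(f"{n}4p.npy",p)
    c=proj(n,(.56,-.19,.25))[0].astype(int);print(n,c)
    q=p[max(0,c[1]-75):c[1]+75,max(0,c[0]-100):c[0]+100]
    cv2.imwrite(f"pics/{n}4.png",cv2.resize(q[:,:,::-1],None,fx=4,fy=4,interpolation=cv2.INTER_CUBIC))
```

```text
6.6 0.02278492945432208 [ 0.55438743 -0.14298954  0.24895997] [-4.24381351e-04  6.39759033e-01  7.68575424e-01  1.29875621e-04]
(array([-0.9, -2.6,  2.3]), array([-0.02, -0.05,  0.15]))
side [334 155]
top [424 217]
```

View pics/side4.png

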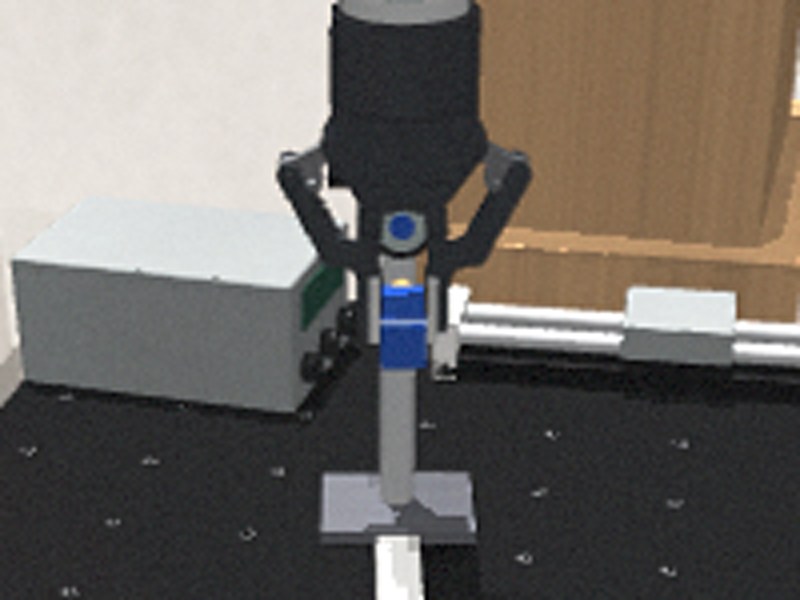

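View pics/top4.png

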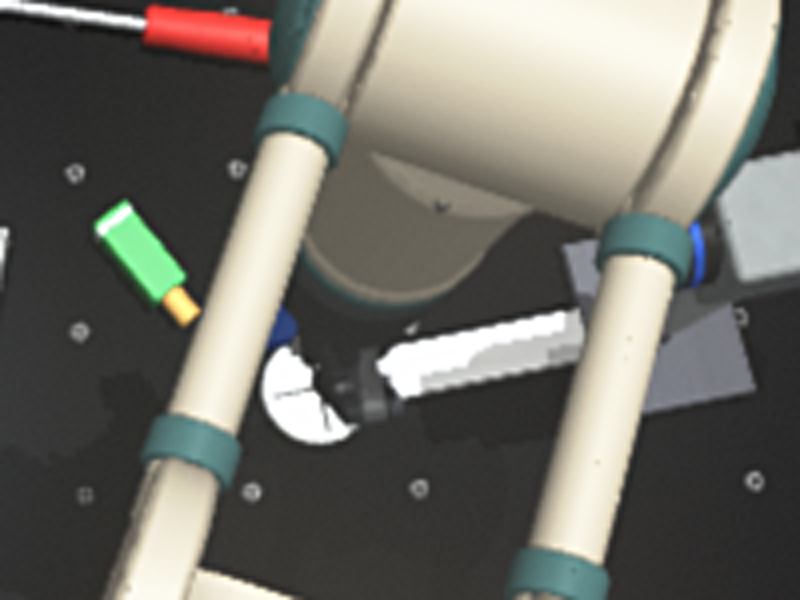

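From the side camera, which looks along the lens axis, the part lines up with the lens: both are centred at crop x≈403. Now I'll check it metrically with depth.

Run:
```python
from h import *
F=np.array([.5605,-.191,.2545]);a=np.radians(-79.7);ex=np.array([np.cos(a),np.sin(a),0]);ey=np.array([-np.sin(a),np.cos(a),0])
s=telemetry.get_state();print("tcp in focus frame",np.round([(s["position"]-F)@ex,(s["position"]-F)@ey,s["position"][2]-F[2]],4))
for n in("side","top"):
    d=np.load(f"{n}4.npy");p=np.load(f"{n}4p.npy");hsv=cv2.cvtColor(p,cv2.COLOR_RGB2HSV)
    v,u=np.mgrid[0:480,0:640];W=world(n,np.stack([u.ravel(),v.ravel()],1),d.ravel()).reshape(480,640,3)
    H,S,V=[hsv[...,i].astype(int) for i in range(3)]
    near=(np.linalg.norm(W-F,axis=2)<.12)
    for nm,m in(("blue",near&(H>100)&(H<130)&(S>100)),("brass",near&(H>10)&(H<35)&(S>90))):
        q=W[m]-F
        if len(q)==0: continue
        L=np.stack([q@ex,q@ey,q[:,2]],1);print(n,nm,len(L),np.percentile(L,[2,50,98],axis=0).round(4).tolist())
        if nm=="blue" and n=="side":
            t=L[(L[:,0]>-.075)&(L[:,2]>0.0)];print(" topface",len(t),np.median(t,0).round(4)); A=np.c_[t[:,0],t[:,1],np.ones(len(t))];k=np.linalg.lstsq(A,t[:,2],rcond=None)[0];print(" plane slope deg",np.degrees(k[:2]).round(1), k[2].round(4))
            r=L[(L[:,0]<-.07)];print(" rear",len(r),np.median(r,0).round(4))
            rows=np.nonzero(m.any(1))[0]
            for rr in rows:
                c=np.nonzero(m[rr])[0];print("  ",rr,c.min(),c.max(),(W[rr,c]-F).mean(0).round(3)[2],np.round(((W[rr,c]-F)@ex).mean(),4),np.round(((W[rr,c]-F)@ey).mean(),4))
```

```text
tcp in focus frame [-0.0482  0.0026 -0.0053]
side blue 254 [[-0.0828, -0.0096, -0.0063], [-0.0751, 0.0025, 0.0115], [0.111, 0.0134, 0.0183]]
 topface 115 [-0.0452  0.0025  0.0151]
 plane slope deg [-4.2  4.3] 0.0121
 rear 128 [-0.0798  0.0029  0.0049]
   134 332 336 0.007 0.1086 0.0001
   135 332 336 0.005 0.1092 0.0001
   136 331 337 0.002 0.1086 0.0001
   137 331 337 -0.0 0.1092 0.0001
   138 332 336 -0.003 0.1081 0.0001
   139 333 335 -0.006 0.1096 0.0
   151 329 339 0.018 -0.0284 0.0022
   152 329 339 0.016 -0.0308 0.0023
   153 329 339 0.016 -0.0361 0.0024
   154 329 339 0.016 -0.0407 0.0024
   155 329 339 0.016 -0.0468 0.0025
   156 329 339 0.015 -0.0505 0.0026
   157 329 339 0.016 -0.0565 0.0027
   158 329 339 0.015 -0.0619 0.0028
   159 329 339 0.015 -0.0663 0.0028
   161 329 339 0.015 -0.0777 0.003
   162 329 340 0.014 -0.0793 0.002
   163 329 339 0.012 -0.0806 0.003
   164 329 339 0.01 -0.08 0.003
   165 329 339 0.008 -0.0806 0.003
   166 329 340 0.005 -0.0802 0.0019
   167 329 340 0.003 -0.0801 0.0019
   168 329 340 0.0 -0.0796 0.0019
   169 329 340 -0.002 -0.0796 0.0019
   170 329 340 -0.004 -0.0795 0.0018
   171 329 340 -0.006 -0.0798 0.0018
side brass 8 [[-0.0603, -0.0482, -0.0103], [-0.0291, -0.0183, 0.0333], [0.0944, 0.0038, 0.088]]
top blue 46 [[-0.0691, -0.0085, -0.0006], [-0.0625, -0.0037, 0.0139], [-0.0572, 0.0054, 0.0169]]
```

The nose face is about 2.5 mm off sideways and 3 mm high; along the axis it's right (rear face at −80 mm), and the tilt is about 1–2°. A small correction follows.

>>> servo_tool(steps=[[0,-1.3,1.5,0,0,0],[0,-2.5,2.7,0,0,0],[0,-2.5,2.7,0,0,0],[0,-2.5,2.7,0,0,0],[0,-2.5,2.7,0,0,0],[0,-2.5,2.7,0,0,0]])

```text
clock: 7.3
position: [0.552, -0.1444, 0.2466]
ee_rot: [0.0, 0.64, 0.768, 0.0]
contact_force: [-0.7, 0.7, -1.4]
width: 0.0226
```

Run:
```python
from h import *
F=np.array([.5605,-.191,.2545]);a=np.radians(-79.7);ex=np.array([np.cos(a),np.sin(a),0]);ey=np.array([-np.sin(a),np.cos(a),0])
s=telemetry.get_state();print(s["clock"],s["width"],s["contact_force"],np.abs(s["qd"]).max(),"tcp in focus frame",np.round([(s["position"]-F)@ex,(s["position"]-F)@ey,s["position"][2]-F[2]],4),goal((.552,-.1443,.2467),10.3)[1])
n="side";p,d=cams.get_image(n);hsv=cv2.cvtColor(p,cv2.COLOR_RGB2HSV)
v,u=np.mgrid[0:480,0:640];W=world(n,np.stack([u.ravel(),v.ravel()],1),d.ravel()).reshape(480,640,3)
H,S,V=[hsv[...,i].astype(int) for i in range(3)]
m=(np.linalg.norm(W-F,axis=2)<.1)&(H>100)&(H<130)&(S>100);q=W[m]-F;L=np.stack([q@ex,q@ey,q[:,2]],1)
t=L[L[:,0]>-.07];r=L[L[:,0]<-.077];print(len(t),"top",np.median(t,0).round(4),"rear",np.median(r,0).round(4))
# axis: lateral mid front vs back
for lo,hi in((-.07,-.055),(-.045,-.025)):
    k=t[(t[:,0]>lo)&(t[:,0]<hi)];print(np.median(k,0).round(4))
c=(300,260);cv2.imwrite("pics/side5.png",cv2.cvtColor(p,cv2.COLOR_RGB2BGR))
# other parts moved? compare with first frame
p0=np.load("side0p.npy");df=np.abs(p.astype(int)-p0).max(2)>80;df[:, :]&=True;ys,xs=np.nonzero(df[230:440,170:450]);print("changed px in work area",len(xs),xs.min()+170,xs.max()+170,ys.min()+230,ys.max()+230)
```

```text
7.3 0.0225559629463633 [-0.73474529  0.67192501 -1.42292764] 0.001157176665787622 tcp in focus frame [-0.0474 -0.     -0.0079] [ 0.01 -0.    0.08]
104 top [-0.0484  0.0004  0.0129] rear [-0.0793 -0.0013  0.0026]
[-0.0601  0.0038  0.0131]
[-0.0343 -0.0009  0.0127]
changed px in work area 641 255 297 327 350
```

View pics/side5.png

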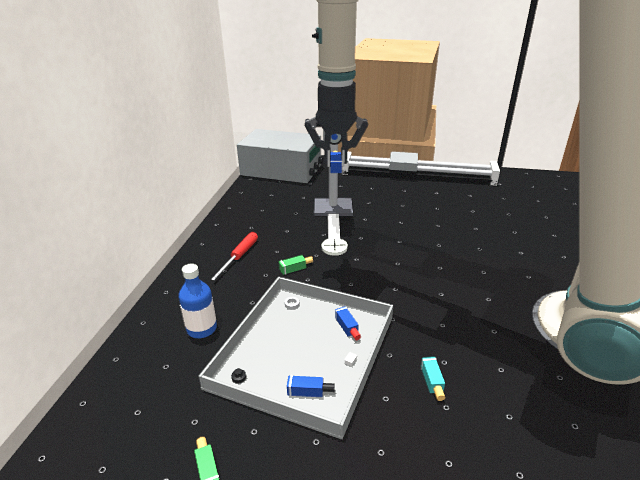

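The picture shows the part in front of the lens at (335,158). Nothing else has changed except the empty place in the tray at (278,338). The arm is still, so I'll hand in.

```bash
python3 -c "
from rig import sign_off
print(sign_off())"
```

```text
the job is handed in; nothing more can be done
None
```

I gripped the brass-nosed collimator across the middle of its blue bar, lifted it out of the tray and held it level in front of the inspection camera. I handed the job in with the gripper still holding it, at about 7.4 s; the hand-in gives no verdict.

- **Position:** the rear of the part measured 79.3 mm behind the focus point, which puts the nose face within about 1 mm along the axis. It was within 1–2 mm sideways and about 1 mm high, worked out from a camera calibration good to about 2 mm. I couldn't see the nose end face directly, because the arm hid it from above and the part itself hid it from the side.
- **Axis:** the tool was within 0.1° of the planned heading and the top face was tilted by about 1°. The last sideways readings along the bar scattered by about 5 mm, so they don't check the heading; it rests on the jaws having squared the bar.
- **Steadiness and grip:** joint speeds were about 0.001 rad/s, and the opening read 22.6 mm on the 24 mm bar.
- **Other parts:** comparing the tray area with the first picture, only the part's own empty place had changed. By eye in the last side view, the bottle and screwdriver were also where they had been.
- **Disagreements:** the two cameras differed by 1–2 mm on the cross and the part, so I used averages.

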